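Slide the pot onto the induction ring and switch it on

ROBOT

A 7-joint arm with a two-finger parallel gripper is mounted at the origin on the work surface. World frame = base frame: x ahead of the robot, y to its left, z up, the work surface at z = 0. Lengths are in m, angles in rad, forces in N, time in s.
With the tool pointing down it reaches from about 0.425 to 0.925 m from the base axis. Payload 6.8 kg.
Tool frame: the origin (TCP) lies at the very end of the fingers, on their centre line; the grasp point (between the pads) lies 19 mm behind it; z points along the fingers, x is the direction in which the jaws open and shut, and the axes are right-handed (so a half turn about z gives the same grasp; the last joint's range is limited). The gripper opens to 85 mm and grips with 20 to 120 N. Pads are 22 mm wide; open, the fingers measure 114 mm over their backs; the gripper's body (76 mm by 85 mm) begins 54 mm behind the grasp point. The pads swing forward as they close: fully open they stand 13 mm farther back than shut.
Start: joints at [1.239, 0.477, 0.022, 1.555, -0.011, 1.109, -0.083], TCP at [0.15, -0.658, 0.231] pointing down, gripper open.
Joint ranges: [-2.96, 2.96], [-0.34, 2.1], [-1.41, 1.46], [0.24, 2.44], [-1.37, 4.51], [0.17, 1.92], [-2.96, 2.96]. Speed limits (rad/s): [2.39, 2.39, 3.14, 3.14, 3.14, 3.14, 3.14].

INTERFACE

Orientations are given as a unit quaternion [w, x, y, z].
In Python, from station import bot gives the robot as it stands.
- The arm moves only by the shell command python3 -m creep 'ROWS' [FORCE]. ROWS is JSON, a list that holds one entry, the list of rows, each a list of 7 numbers: the shift along the tool's x, y, z in cm, then the turn, a rotation vector about the tool's x, y, z in rad, then the opening, from 0 (shut) to 1 (fully open). In form: [[[dx, dy, dz, wx, wy, wz, claw], ...]]. A call has 1 to 10 rows; each row is the pose to reach, as a shift and turn from the pose commanded when the call began, along the tool's axes at that moment; what a row does not reach only later rows make up. A row lasts 1/8 s, in which the tool goes at most 62.5 mm and 10.7 degrees, less where a joint would pass 70% of its speed; a pose out of reach is approached as far as the arm can. A call with a gripper value outside its range is refused whole. The fingers move at their own pace and stop on an object; FORCE is the grip in N (left out, the last holds). Time passes only in rows, so rows that repeat a pose let the fingers close. It gives the time, the measured TCP pose, the force and the opening at its end, in the units of the state.
- bot.get_obs(): the state, without advancing time (a new reading comes with each control period).
- bot.read_camera(name): name is "side" or "top"; returns (picture, depth): 400x640x3 uint8, blue, green, red; 400x640 float32, m along the optical axis (not along the pixel's ray), 0 where there is no reading.
- bot.calibration(name): a dict with "mtx" (3x3 intrinsics, pixels), "rvec" (rotation vector, rad) and "tvec" (3), from world to camera coordinates, as OpenCV has them. Camera axes: x right, y down, z forward; pixel columns grow to the right and rows downward; lengths in m; the calibration is good to about 2 mm. A picture is of the moment at which its call begins. calibration takes no time and is no camera call.
- bot.hand_in(): hands the job in, once; it reports no verdict.
Trained networks look in the newest picture that a camera, given by its name, has taken for a name from the list of things; names that differ only in an ending like _2 or _b are one class to them, and where a whole thing is asked for, a point or a joint stands for the part that bears it (a point fixed in the world has none). Each returns a list of dicts, best first, with "p" (0 to 1); they miss things now and then, are a little off and sometimes report something else, mostly with a low value. They report only what shows in the picture. A call takes as long as a camera call. They do not tell look-alikes from the thing itself.
- bot.find_in(camera, label): "xy" ([column, row] in pixels, amid what is visible of it).
- bot.silhouettes(camera, label): "mask" (400x640 bool, what is visible of it) and "xy" ([column, row] in pixels, amid what is visible of it).
The state is a dict: "t": time; "q": joint angles; "joint_vel": joint speeds; "joint_torque": joint torques, N m; "eef_pos": TCP position; "tool_rot": TCP orientation; "contact_force": force on the tool from outside, world axes, zero at the start; "torque": the same for the moment, N m; "gripper_width": opening from 0.0 (shut) to 1.0 (fully open).
Only numpy, scipy, OpenCV 4.12 (cv2) and the standard library are available. Lean on these libraries where they do the work, as an engineer would, in place of code of your own. Each camera call takes 0.05 s, during which the arm holds its last target.

TASK

Gently slide the lidded pot across the glass of the induction hob until its whole base stands inside the left-hand ring mark (left as seen from the robot), pushing it by its side: do not lift or tip it, and do not touch the knob of its lid. Then press the left-hand white key on the hob's front panel fully down to switch that ring on, and let go. Do not press the right-hand key, do not press the left one before the pot is on its ring, and leave the jars, bowls and spatula where they are.

Things in the scene. Friction and masses are not known exactly. Their poses are not given: they have to be found in the camera images.
- hob: Double induction hob, steel case, black glass, 380 (its x) x 600 (y) x 62 mm high, fixed. Origin: centre of its underside on the work surface; x points away from the robot, y left, z up. Front strip (x -185 to -127 mm): control panel, 1 mm below the glass. Glass (x -120 to +180 mm, y +-285 mm): flat, top 62 mm above the work surface, with two like rings printed 290 mm apart along y.
- ring_left (a point): Centre of the left-hand ring mark, on the top of the glass, at hob x = +45 mm, y = +145 mm. The white ring line is 190 mm across inside and 197 mm outside, with a 30 mm white cross at the centre.
- pot: Straight-sided round steel pot with lid, no ears, loose on the glass, about 0.5 to 0.9 kg. Origin: centre of its base. Base and side 160 mm across, side vertical up to 74 mm (a thin rim bead there looks 166 mm across); the flat lid reaches 81 mm, its knob 104 mm. Starts on the right or middle part of the glass, off the left ring. Slides with friction and stays where it is left.
- lid_knob: Black round knob, 34 mm across and 23 mm high, fixed on the middle of the pot's lid; origin at its foot, on the pot's axis 81 mm above the pot's base. Not to be touched.
- key_left_top (a point): Centre of the top face of the left-hand key: a white round push key 26 mm across, standing 11 mm above the glass level when up, in a dark collar (42 mm across, 2 mm above the glass level) on the hob's front panel, in front of the left ring (hob x = -156 mm, y = +145 mm). It is pressed straight down; the point goes down with it.
- key_left (a joint): Travel of the left-hand key, m: 0 up, 0.005 fully down. Sprung: about 4 N when fully down; comes back up when released.
- key_right_top (a point): Centre of the top face of the right-hand key, alike, in front of the right ring (hob y = -145 mm). Not to be pressed.
- key_right (a joint): Travel of the right-hand key, m: 0 up, 0.005 fully down.
- jar_chilli: Dark red glass jar with a red lid, 70 mm across, 94 mm high, on the counter left of the hob; origin at the centre of its base. Bystander.
- jar_pepper: Tan glass jar with a brass lid, 70 mm across, 94 mm high, on the counter left of the hob; origin at the centre of its base. Bystander.
- paper_bowls: Stack of white paper bowls, nested bottom up, 118 mm across, 112 mm high, on the counter right of the hob; origin at the centre of its base. Bystander.
- spatula: Spatula lying on the counter to the front right, 260 mm long along its x; origin under its middle. Bystander.
There are look-alikes about, which are no part of the job. What is shaped like the pot but green is not meant.

How it is judged:
On the way, in this order (a step that is already met when the one before it is completed fails the run):
1. the pot stands still and upright on the glass with its whole base inside the left-hand ring (horizontal distance between pot and ring_left below 0.015 m and angle between pot's own z axis and vertical below 0.05 rad and linear speed of pot below 0.01 m/s and z of pot in the frame of hob between 0.058 and 0.066 m), for 0.2 s.
2. the left-hand key is pressed fully down with the pot inside the ring (value of joint key_left above 0.004 m and horizontal distance between pot and ring_left below 0.015 m), for 0.1 s.
At the end, for the whole second after the job is handed in: The pot stands upright and still on the glass, its centre within 15 mm of the centre of the left-hand ring (its 160 mm base inside the 190 mm ring), and both keys are up again (all of step 1 and value of joint each of key_left, key_right below 0.0015 m); the robot touches nothing.
It fails at once if the pot is lifted off the glass or falls off it (more than 8 mm), is tipped by more than about 9 degrees, or is shoved faster than 0.4 m/s (z of pot in the frame of hob above 0.07 m or z of pot in the frame of hob below 0.054 m or angle between pot's own z axis and vertical above 0.15 rad or linear speed of pot above 0.4 m/s).
It fails at once if the lid's knob is touched (more than 0.5 N) (contact force between lid_knob and the fingers above 0.5 N or contact force between lid_knob and the arm above 0.5 N).
It fails at once if the right-hand key is pressed (2.5 mm or more) (value of joint key_right above 0.0025 m).
It fails at once if the left-hand key is pressed (2.5 mm or more) while the pot is more than 20 mm off its ring's centre (value of joint key_left above 0.0025 m and horizontal distance between pot and ring_left above 0.02 m).
It fails at once if a jar, the stack of bowls or the spatula is moved by more than 30 mm (distance of any of jar_chilli, jar_pepper, paper_bowls, spatula from where it was at the start of the episode above 0.03 m).
It also fails if it takes over 53 s, if anything falls off the work surface, if the arm or the gripper's body presses on something with over 40 N, if the wrist force passes 120 N, or if a joint passes its speed limit or range.

## Working session

There is one attempt and no reset: what is moved stays moved. The work goes in short steps, Python scripts to look and compute and a shell command to move; the robot and the scene stay as the last step left them, time stands still between calls to the robot, and variables do not carry over. Pictures are saved under pics/ and viewed, and the job is handed in when it is done.

```bash
ls; mkdir -p pics; cat > h.py <<'E'
import numpy as np, cv2
from station import bot
def cal(n):
    c=bot.calibration(n);R=cv2.Rodrigues(np.array(c["rvec"],float))[0]
    return np.array(c["mtx"],float),R,np.array(c["tvec"],float).reshape(3)
def ray_z(n,uv,z):
    K,R,t=cal(n);d=R.T@np.linalg.inv(K)@np.array([uv[0],uv[1],1.]);o=-R.T@t
    return o+d*(z-o[2])/d[2]
def pt(n,uv,d):
    K,R,t=cal(n);return R.T@(np.linalg.inv(K)@np.array([uv[0],uv[1],1.])*d-t)
def proj(n,p):
    K,R,t=cal(n);q=K@(R@np.array(p,float)+t);return q[:2]/q[2]
def cloud(n,dep):
    K,R,t=cal(n);v,u=np.mgrid[:400,:640];P=np.stack([u,v,np.ones_like(u)],-1)@np.linalg.inv(K).T*dep[...,None]
    return (P-t)@R
E
python3 - <<'E'
from h import *
for n in("top","side"):
    im,d=bot.read_camera(n);cv2.imwrite(f"pics/{n}0.png",im);np.save(f"{n}0.npy",d)
    K,R,t=cal(n);print(n,-R.T@t)
    for l in("pot","key_left_top","key_right_top","hob","lid_knob"):
        print(l,[(np.round(x["xy"],1).tolist(),round(x["p"],2)) for x in bot.find_in(n,l)])
print(bot.get_obs())
E
```

```text
pics
top [ 0.30054194 -0.02815197  1.4155116 ]
pot [([227.4, 272.6], 0.74), ([331.8, 139.4], 0.63)]
key_left_top [([466.7, 153.0], 0.63), ([265.7, 200.2], 0.38)]
key_right_top [([354.3, 217.4], 0.63)]
hob [([306.5, 171.0], 0.7), ([333.8, 137.3], 0.55)]
lid_knob [([332.5, 138.4], 0.48)]
side [0.11374809 0.83750531 1.14271764]
pot [([359.6, 318.2], 0.58), ([269.7, 183.6], 0.57), ([323.5, 122.3], 0.26), ([302.8, 256.3], 0.15)]
key_left_top []
key_right_top []
hob [([279.8, 228.8], 0.63), ([243.9, 326.4], 0.2)]
lid_knob [([266.1, 169.8], 0.54), ([361.7, 306.7], 0.47)]
{'t': 0.6, 'q': array([ 1.2388896 ,  0.47699001,  0.02234753,  1.55542081, -0.01150085,
        1.10930127, -0.08308694]), 'joint_vel': array([-0.00022089, -0.00152441,  0.00027383, -0.00029741,  0.00084004,
        0.00113864, -0.00099788]), 'joint_torque': array([-2.04836483e-04, -5.96006048e+01,  1.60592124e+00, -2.81418854e+01,
        1.25161250e-02,  1.88647893e-03, -1.51440673e-06]), 'eef_pos': array([ 0.14985001, -0.65816049,  0.23130478]), 'tool_rot': array([-1.35988220e-05,  7.81658504e-01, -6.23706648e-01,  1.42713087e-05]), 'contact_force': array([0.5778258 , 0.5622665 , 0.08272109]), 'torque': array([-0.01230526,  0.0037616 ,  0.01157276]), 'gripper_width': 1.000358958657305}
```

View pics/top0.png

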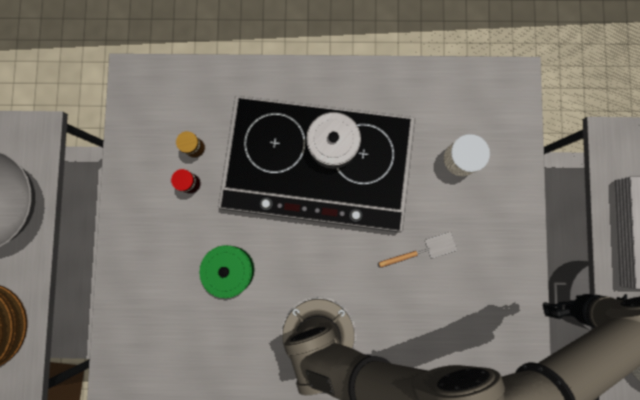

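View pics/side0.png

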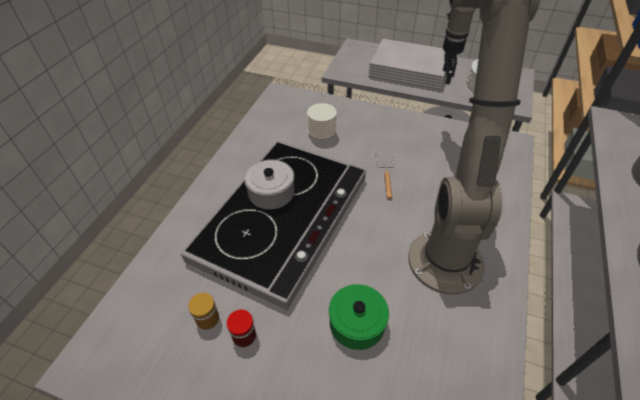

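The top view shows the grey pot at about (333,138), the left cross at (275,143), the left key at (266,203) and the right key at (356,215). The green pot at (227,272) is the decoy. The side view agrees. Next I measure positions.

```bash
python3 - <<'E'
from h import *
im=cv2.imread("pics/top0.png");d=np.load("top0.npy");P=cloud("top",d)
sd=np.load("side0.npy");PS=cloud("side",sd);si=cv2.imread("pics/side0.png")
g=cv2.cvtColor(im,cv2.COLOR_BGR2GRAY)
def cen(g,u,v,r,th):
    w=g[v-r:v+r+1,u-r:u+r+1].astype(float);w=np.clip(w-th,0,None);y,x=np.mgrid[v-r:v+r+1,u-r:u+r+1];return (w*x).sum()/w.sum(),(w*y).sum()/w.sum()
for n,uv,r,z in(("crossL",(275,143),8,.062),("crossR",(363,154),5,.062),("keyL",(266,203),6,.073),("keyR",(356,215),6,.073)):
    c=cen(g,*uv,r,80);print(n,np.round(c,2),ray_z("top",c,z).round(4), P[uv[1],uv[0]].round(4))
gs=cv2.cvtColor(si,cv2.COLOR_BGR2GRAY)
for n,uv,r,z in(("crossL",(246,233),7,.062),("keyL",(302,256),6,.073),("keyR",(341,193),6,.073)):
    c=cen(gs,*uv,r,80);print("side",n,np.round(c,2),ray_z("side",c,z).round(4),PS[uv[1],uv[0]].round(4))
for n,Q in(("top",P),("side",PS)):
    m=(Q[...,2]>.134)&(Q[...,2]<.152)&(abs(Q[...,0]-.62)<.2)&(abs(Q[...,1])<.2)
    X=Q[m];c,r=cv2.minEnclosingCircle(X[:,:2].astype(np.float32).reshape(-1,1,2));print(n,"pot lid",m.sum(),X[:,2].mean(),c,r,X[:,:2].mean(0))
    gl=(abs(Q[...,2]-.062)<.01)&(abs(Q[...,0]-.65)<.2)&(abs(Q[...,1])<.3);print("glass z",np.median(Q[gl][:,2]))
    k=(Q[...,2]>.155)&(abs(Q[...,0]-.62)<.2)&(abs(Q[...,1])<.2)&(Q[...,2]<.2);print("knob",Q[k].mean(0),Q[k][:,2].max())
# knob/pot via pixels
for l in("pot",):
    for s in bot.silhouettes("top",l):print(s["xy"],s["p"],s["mask"].sum())
o=bot.get_obs();print(cv2.Rodrigues(np.eye(3))[0].T)
from scipy.spatial.transform import Rotation as Ro
q=o["tool_rot"];print(Ro.from_quat([q[1],q[2],q[3],q[0]]).as_matrix().round(3))
# jars, bowls
for n,uv in(("pep",(187,142)),("chi",(183,180)),("bowl",(470,154)),("green",(227,272))):print(n,P[uv[1],uv[0]].round(3))
E
```

```text
crossL [274.72 142.28] [0.6215 0.1514 0.062 ] [0.6182 0.1499 0.066 ]
crossR [362.99 153.79] [ 0.5869 -0.1358  0.062 ] [ 0.5867 -0.1361  0.0595]
keyL [265.34 203.06] [0.4214 0.1748 0.073 ] [0.4217 0.1729 0.0721]
keyR [355.62 214.63] [ 0.3886 -0.1129  0.073 ] [ 0.387  -0.1138  0.0788]
side crossL [245.77 232.46] [0.621 0.153 0.062] [0.6206 0.153  0.0593]
side keyL [300.81 254.21] [0.4212 0.1778 0.073 ] [0.4163 0.1808 0.0701]
side keyR [340.43 191.23] [ 0.3885 -0.109   0.073 ] [ 0.3852 -0.1055  0.0688]
top pot lid 2091 0.14099402535594097 (0.6175373196601868, -0.035946790128946304) 0.08308090269565582 [ 0.61598273 -0.03632188]
glass z 0.06115721148356466
knob [ 0.61624975 -0.03677894  0.1649164 ] 0.17056482083710026
side pot lid 1257 0.13938856511453868 (0.6205477118492126, -0.03424881398677826) 0.08436069637537003 [ 0.61661563 -0.02927657]
glass z 0.05974555305061188
knob [ 0.61899634 -0.0332714   0.16235684] 0.1670849777249091
[331.8, 137.5] 0.95 2369
[227.0, 269.3] 0.69 2341
[[0. 0. 0.]]
[[ 0.222 -0.975  0.   ]
 [-0.975 -0.222 -0.   ]
 [ 0.    -0.    -1.   ]]
pep [0.611 0.427 0.096]
chi [0.489 0.435 0.093]
bowl [ 0.579 -0.462  0.115]
green [0.204 0.283 0.102]
```

```bash
python3 -m creep '[[[-2,-3,0,0,0,-0.1,1],[-5,-8,0,0,0,-0.23,1],[-8,-13,0,0,0,-0.36,1],[-11,-18,0,0,0,-0.5,1],[-14,-23,0,0,0,-0.65,1],[-17,-28.5,0,0,0,-0.8,1],[-20.5,-34,0,0,0,-0.95,1],[-24,-40,0,0,0,-1.1,1],[-27,-45,0,0,0,-1.24,1],[-30,-50,0,0,0,-1.347,1]]]'
```

```text
t: 1.9
eef_pos: [0.571, -0.2545, 0.2316]
tool_rot: [0.0, 1.0, 0.002, 0.0]
contact_force: [-0.2, 0.1, -0.1]
gripper_width: 1.0
```

```bash
python3 -m creep '[[[2.5,-1,2,0,0,0,1],[4.6,-3,5,0,0,0,1],[4.6,-5,8,0,0,0,1],[4.6,-5.4,11,0,0,0,1],[4.6,-5.4,13.2,0,0,0,1],[4.6,-5.4,14,0,0,0,1],[4.6,-5.4,14,0,0,0,1]]]'; python3 - <<'E'
from h import *
for n in("top","side"):
    im,d=bot.read_camera(n);cv2.imwrite(f"pics/{n}1.png",im)
    Q=cloud(n,d);m=(Q[...,2]>.134)&(Q[...,2]<.148)&(abs(Q[...,0]-.617)<.1)&(abs(Q[...,1]+.035)<.086)
    X=Q[m];c,r=cv2.minEnclosingCircle(X[:,:2].astype(np.float32).reshape(-1,1,2));print(n,c,r)
E
python3 -c "
import cv2,numpy as np
a=cv2.imread('pics/top1.png')[80:240,200:440];b=cv2.imread('pics/side1.png')[110:310,180:420]
a=cv2.resize(a,None,fx=1.6,fy=1.6*200/160*160/200);b=cv2.resize(b,(384,256))
cv2.imwrite('pics/c1.png',np.hstack([a,b]))"
```

```text
t: 2.78
eef_pos: [0.6157, -0.2019, 0.0913]
tool_rot: [-0.0, 1.0, -0.0, -0.0]
contact_force: [-0.2, 0.1, -0.4]
gripper_width: 0.999
top (0.6175193190574646, -0.03668021038174629) 0.08301270753145218
side (0.6204965710639954, -0.03387877345085144) 0.08440703898668289
```

View pics/c1.png

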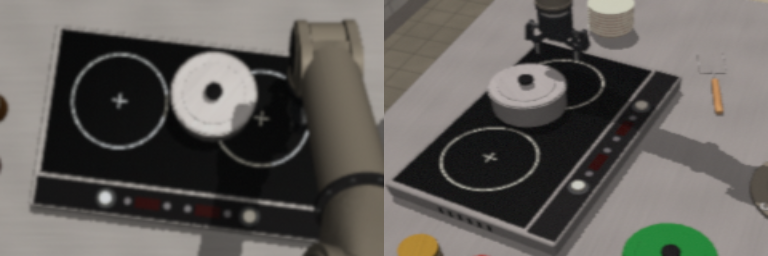

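```bash
python3 -m creep '[[[0.2,-1,0,0,0,0,1],[0.2,-2.5,0,0,0,0,1],[0.2,-4,0,0,0,0,1],[0.2,-5.5,0,0,0,0,1],[0.2,-6.5,0,0,0,0,1],[0.2,-7.3,0,0,0,0,1],[0.2,-8,0,0,0,0,1],[0.2,-8.6,0,0,0,0,1],[0.2,-9.3,0,0,0,0,1],[0.2,-10,0,0,0,0,1]]]';cat > look.py <<'E'
from h import *
import sys
k=sys.argv[1]; y0=float(sys.argv[2])
ims=[]
for n in("top","side"):
    im,d=bot.read_camera(n);ims.append(im)
    Q=cloud(n,d);m=(Q[...,2]>.134)&(Q[...,2]<.146)&(abs(Q[...,0]-.62)<.1)&(abs(Q[...,1]-y0)<.1)
    X=Q[m];c,r=cv2.minEnclosingCircle(X[:,:2].astype(np.float32).reshape(-1,1,2));print(n,c,r)
    kk=(Q[...,2]>.155)&(Q[...,2]<.172)&(abs(Q[...,0]-.62)<.03)&(abs(Q[...,1]-y0)<.03);print("knob",kk.sum(),Q[kk].mean(0).round(4) if kk.any() else "")
o=bot.get_obs();print(o["eef_pos"].round(4),o["contact_force"].round(2))
a=cv2.resize(ims[0][80:240,200:440],(384,256));b=cv2.resize(ims[1][110:310,180:420],(384,320))[:256]
cv2.imwrite(f'pics/{k}.png',np.hstack([a,b]))
E
python3 look.py c2 -0.023
```

```text
t: 4.12
eef_pos: [0.6176, -0.1026, 0.0913]
tool_rot: [0.001, 1.0, -0.001, -0.0]
contact_force: [-0.0, -3.1, 1.1]
gripper_width: 1.0
top (0.6161467432975769, -0.02080659568309784) 0.08295287191867828
knob 98 [ 0.6152 -0.0215  0.1638]
side (0.6224587559700012, -0.02387000061571598) 0.09148455411195755
knob 68 [ 0.6176 -0.0166  0.1623]
[ 0.6177 -0.1006  0.0913] [ 0.22 -1.62  0.81]
```

View pics/c2.png

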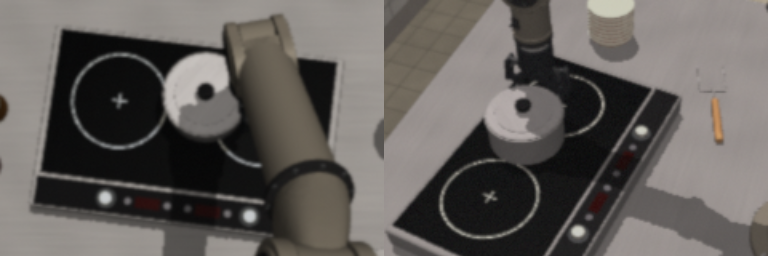

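```bash
python3 -m creep '[[[0,-1,0,0,0,0,1],[0.05,-2.2,0,0,0,0,1],[0.1,-3.6,0,0,0,0,1],[0.15,-5,0,0,0,0,1],[0.2,-6.4,0,0,0,0,1],[0.25,-7.8,0,0,0,0,1],[0.3,-9.2,0,0,0,0,1],[0.35,-10.5,0,0,0,0,1],[0.4,-11.5,0,0,0,0,1],[0.4,-12.3,0,0,0,0,1]]]'
python3 look.py c3 0.1
```

```text
t: 5.48
eef_pos: [0.6217, 0.0219, 0.0913]
tool_rot: [0.0, 1.0, 0.0, -0.0]
contact_force: [0.3, -4.1, 0.5]
gripper_width: 0.995
top (0.6197876334190369, 0.1034572646021843) 0.08259119838476181
knob 99 [0.6196 0.1031 0.1647]
side (0.6217608451843262, 0.09952696412801743) 0.0899418294429779
knob 84 [0.621  0.1072 0.1619]
[0.6218 0.0233 0.0913] [ 0.04 -0.05  0.8 ]
```

View pics/c3.png

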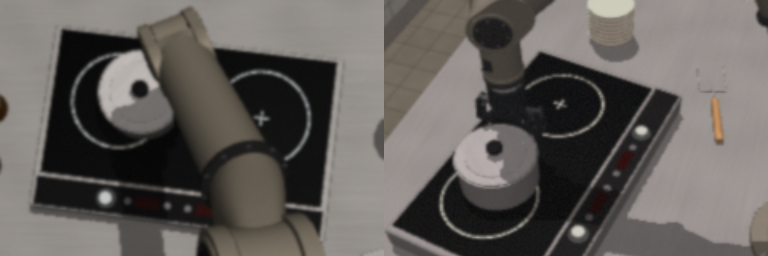

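```bash
python3 -m creep '[[[0.05,-0.7,0,0,0,0,1],[0.1,-1.5,0,0,0,0,1],[0.1,-2.3,0,0,0,0,1],[0.1,-3.0,0,0,0,0,1],[0.1,-3.6,0,0,0,0,1],[0.1,-4.1,0,0,0,0,1],[0.1,-4.5,0,0,0,0,1],[0.1,-4.6,0,0,0,0,1]]]'
python3 look.py c4 0.15
```

```text
t: 6.58
eef_pos: [0.6227, 0.0678, 0.0913]
tool_rot: [-0.0, 1.0, 0.0, 0.0]
contact_force: [-0.1, -3.6, -0.4]
gripper_width: 1.003
top (0.6209365129470825, 0.14909370243549347) 0.08288377523422241
knob 100 [0.6196 0.1486 0.1641]
side (0.62770015001297, 0.14276085793972015) 0.09114378690719604
knob 84 [0.6218 0.1523 0.163 ]
[0.6227 0.0677 0.0913] [-0.19 -2.1   1.64]
```

View pics/c4.png

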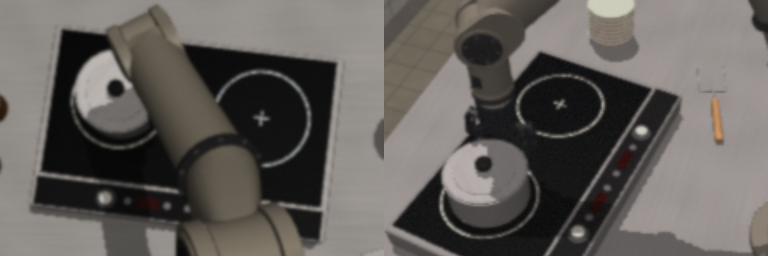

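The pot measures about 2–3 mm from the ring centre in both views. I'm backing off and rising.

```bash
python3 -m creep '[[[0,0.5,0,0,0,0,1],[0,2,0,0,0,0,1],[0,4,0,0,0,0,1],[0,6.5,-1,0,0,0,1],[0,8.5,-4,0,0,0,1],[0,9,-8,0,0,0,0.5],[0,9,-13,0,0,0,0],[-3,9,-15,0,0,0,0],[-8,9,-15,0,0,0,0],[-13,9,-15,0,0,0,0]]]' 40
python3 look.py c5 0.15
python3 - <<'E'
from h import *
print([proj("top",(0.6213+.0967*np.cos(a),.152+.0967*np.sin(a),.062)).round(0).tolist() for a in (0,1.57)])
E
```

```text
t: 7.92
eef_pos: [0.4914, -0.0241, 0.2415]
tool_rot: [0.0, 1.0, -0.001, 0.0]
contact_force: [-0.4, 0.9, 0.6]
gripper_width: 0.005
top (0.6211298704147339, 0.1490328311920166) 0.08294562995433807
knob 100 [0.6194 0.1484 0.1646]
side (0.6233841180801392, 0.15050441026687622) 0.08403502404689789
knob 86 [0.6216 0.1525 0.1628]
[ 0.4875 -0.0245  0.2407] [ 0.36 -0.02  0.09]
[[275.0, 113.0], [245.0, 142.0]]
```

View pics/c5.png

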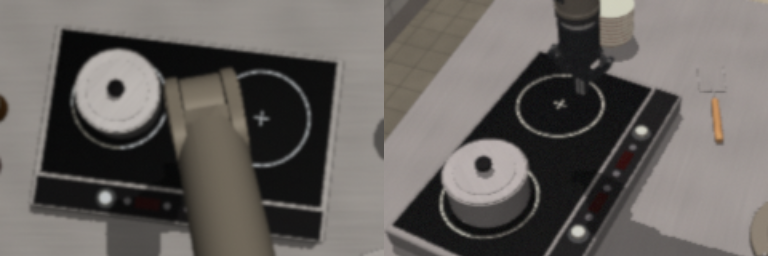

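```bash
python3 -m creep '[[[-3,-1,0,0,0,0,0],[-6,-4,0,0,0,0,0],[-6.7,-8,0,0,0,0,0],[-6.7,-13,0,0,0,0,0],[-6.7,-17,0,0,0,0,0],[-6.7,-20,3,0,0,0,0],[-6.7,-20,7,0,0,0,0],[-6.7,-20,11,0,0,0,0],[-6.7,-20,13,0,0,0,0],[-6.7,-20,13,0,0,0,0]]]'
python3 look.py c6 0.15
```

```text
t: 9.28
eef_pos: [0.4254, 0.1763, 0.1101]
tool_rot: [0.0, 1.0, -0.0, -0.001]
contact_force: [-0.6, 0.2, 0.5]
gripper_width: -0.002
top (0.6214980483055115, 0.1488771289587021) 0.08319148421287537
knob 100 [0.6196 0.1486 0.1641]
side (0.6225857734680176, 0.1492835134267807) 0.08409073948860168
knob 87 [0.6218 0.1524 0.1624]
[0.4266 0.1772 0.1119] [0.12 0.44 0.4 ]
```

View pics/c6.png

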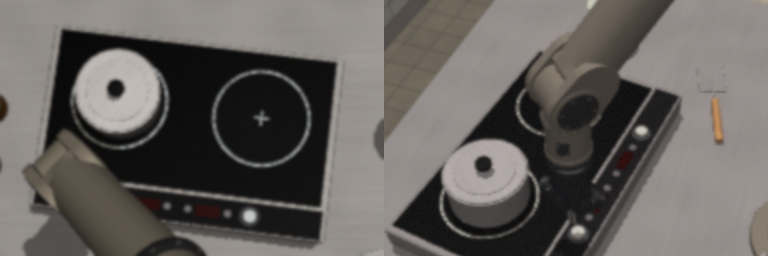

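```bash
python3 -m creep '[[[-0.5,0.1,0,0,0,0,0],[-0.5,0.1,1.5,0,0,0,0],[-0.5,0.1,2.5,0,0,0,0],[-0.5,0.1,3.1,0,0,0,0],[-0.5,0.1,3.1,0,0,0,0]]]'
python3 look.py c7 0.15
```

```text
t: 10.0
eef_pos: [0.4204, 0.1763, 0.0797]
tool_rot: [0.0, 1.0, 0.0, -0.001]
contact_force: [-0.6, -0.2, 0.4]
gripper_width: -0.0
top (0.6210615038871765, 0.14890053868293762) 0.08307968080043793
knob 101 [0.6198 0.1481 0.1639]
side (0.6224703788757324, 0.14996278285980225) 0.08371728658676147
knob 85 [0.6218 0.1522 0.1627]
[0.4208 0.1765 0.0803] [-0.36  0.64  0.32]
```

```bash
python3 - <<'E'
from h import *
im,_=bot.read_camera("side")
cv2.imwrite("pics/c7b.png",cv2.resize(im[200:300,240:370],None,fx=5,fy=5,interpolation=cv2.INTER_CUBIC))
print(proj("side",(.4213,.1755,.073)))
o=bot.get_obs();print(o["eef_pos"],proj("side",o["eef_pos"]))
E
```

```text
[301.07210106 253.61807333]
[0.42092294 0.17650901 0.08044572] [300.96793224 252.51693593]
```

View pics/c7b.png

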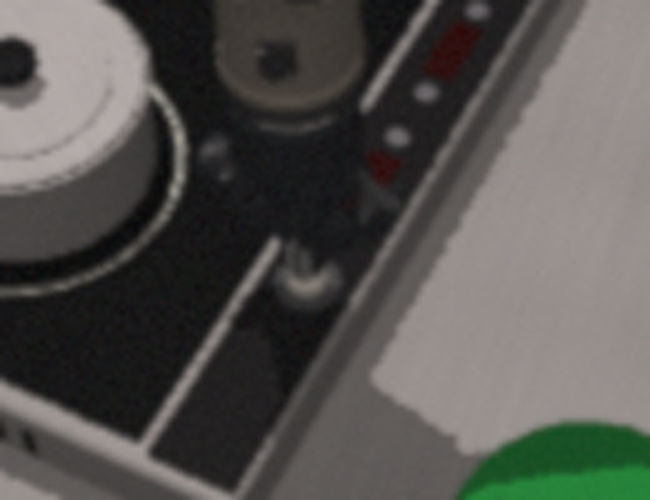

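The fingertips sit over the left key, at about (305,280) in the enlarged crop. Now I press.

```bash
python3 -m creep '[[[0,0,0.5,0,0,0,0],[0,0,0.8,0,0,0,0],[0,0,1.0,0,0,0,0],[0,0,1.2,0,0,0,0],[0,0,1.2,0,0,0,0]]]'
```

```text
t: 10.78
eef_pos: [0.4208, 0.1763, 0.0683]
tool_rot: [0.0, 1.0, -0.0, 0.0]
contact_force: [-0.5, -0.7, 4.6]
gripper_width: 0.002
```

```bash
python3 -m creep '[[[0,0,0.1,0,0,0,0],[0,0,0.2,0,0,0,0],[0,0,0.3,0,0,0,0],[0,0,0.3,0,0,0,0],[0,0,0.3,0,0,0,0]]]'
```

```text
t: 11.4
eef_pos: [0.421, 0.1764, 0.0674]
tool_rot: [0.001, 1.0, 0.0, 0.001]
contact_force: [-8.4, -5.3, 33.9]
gripper_width: -0.003
```

The force rose to 34 N, so the key is hard against its stop. Now I release it and retract.

```bash
python3 -m creep '[[[0,0,0,0,0,0,0],[0,0,-1,0,0,0,0],[0,0,-3,0,0,0,0],[0,0,-7,0,0,0,0],[0,3,-11,0,0,0,0],[0,8,-15,0,0,0,0],[0,13,-17,0,0,0,0],[0,19,-17,0,0,0,0],[0,24,-17,0,0,0,0],[0,24,-17,0,0,0,0]]]'
python3 look.py c8 0.15
python3 - <<'E'
from h import *
im,d=bot.read_camera("side");P=cloud("side",d)
for uv in((301,254),(340,191)):print(P[uv[1]-1:uv[1]+2,uv[0]-1:uv[0]+2,2].mean().round(4))
print([ (np.round(x["xy"],1).tolist(),round(x["p"],2)) for x in bot.find_in("side","pot")])
im,d=bot.read_camera("top");P=cloud("top",d)
for n,uv in(("pep",(187,142)),("chi",(183,180)),("bowl",(470,154)),("keyL",(265,203))):print(n,P[uv[1],uv[0]].round(3))
E
```

```text
t: 12.65
eef_pos: [0.4201, -0.0675, 0.235]
tool_rot: [0.0, 1.0, -0.004, -0.0]
contact_force: [0.1, 1.2, 0.6]
gripper_width: -0.003
top (0.6210512518882751, 0.14911475777626038) 0.08288035541772842
knob 99 [0.6197 0.1486 0.1647]
side (0.6237444877624512, 0.14974606037139893) 0.08427166938781738
knob 84 [0.6212 0.1527 0.1632]
[ 0.4206 -0.0635  0.2351] [0.98 0.3  0.12]
0.0708
0.072
[([359.7, 318.4], 0.86), ([243.1, 222.8], 0.64)]
pep [0.612 0.429 0.091]
chi [0.489 0.435 0.094]
bowl [ 0.58  -0.465  0.108]
keyL [0.421 0.175 0.078]
```

View pics/c8.png

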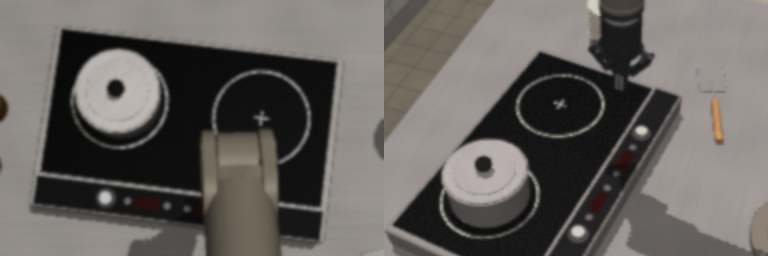

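The pot is inside the left ring, at about (118,90) in the top crop. The left key is up and white at (105,197), and the arm is clear.

```bash
python3 -c "
from station import bot
print(bot.hand_in())"
```

```text
the job is handed in; nothing more can be done
None
```

I slid the pot about 185 mm onto the left ring, pressed the left key fully down, let go and handed the job in at about 13 s. The hand-in gives no verdict, so success rests on my own checks.

- **Pushing the pot:** I pushed it by its side at about 0.1 m/s with the open fingers either side of it. The contact force was 3–4 N. The knob was not touched as far as the pictures and forces show.
- **Pressing the key:** The spring read about 4.6 N near the bottom. I then went slightly further and the force reached 34 N, which shows the key was on its stop. That is below the 40 N limit, but harder than it needed to be.

**Last checks:**
- **Pot:** it is upright at about (0.621, 0.149), roughly 3 mm from the ring centre at (0.621, 0.152). The two cameras differ by 1–4 mm in y, which is within the 15 mm tolerance.
- **Keys:** the depth readings put both key tops at about 71–78 mm, consistent with being up at 73 mm. These readings are noisy by several millimetres.
- **Bystanders:** the jars and bowls are within 3 mm of where they started. I checked the spatula only by eye in the pictures, and it looks unmoved.
- **Arm:** it is clear of everything, with the tip at about z = 0.235 m.

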